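Pry the sprung clip off a wheel axle with the hooked pick

ROBOT

A 6-joint arm with a two-finger parallel gripper is mounted at the origin on a cart in front of the work surface, level with it; the furniture and walls round the work are solid. World frame = base frame: x ahead of the robot, y to its left, z up, the work surface at z = 0. Lengths are in m, angles in degrees, forces in N, time in s.
With the tool pointing down it reaches from about 0.375 to 0.9 m from the base axis. Payload 3.1 kg.
Tool frame: the origin (TCP) lies at the very end of the fingers, on their centre line; the grasp point (between the pads) lies 19 mm behind it; z points along the fingers, y is the line along which they close (so a half turn about z gives the same grasp; the last joint's range is limited). The gripper opens to 87 mm and grips with 3 to 60 N. Pads are 19 mm wide; open, the fingers measure 117 mm over their backs; the gripper's body (75 mm by 190 mm) begins 51 mm behind the grasp point.
Start: joints at [-84.196, 30.224, 82.088, -0, 67.689, -10.227], TCP at [0.173, -0.601, 0.223] pointing down, gripper open.
Joint ranges: [-176.69, 176.69], [-43.24, 126.21], [12.49, 139.97], [-82, 262], [0, 151.66], [-163.58, 163.58]. Speed limits (degrees/s): [159.86, 159.86, 180, 180, 180, 180].

INTERFACE

Orientations are given as a 3x3 rotation matrix whose columns are the frame's x, y, z axes.
In Python, from rig import bot, imaging gives the robot as it stands.
- The arm moves only by the tool drive_tool, never from a script. Its argument "deltas" is text: rows parted by semicolons, each of 5 numbers parted by spaces: the finger opening in mm, from 0 to 87, then the shift along the world's x, y, z in mm, then the turn about the world's z in rad. In form: jaw dx dy dz twist; .... A call has 1 to 12 rows; each row is the pose to reach, as a shift and turn from the pose commanded when the call began; what a row does not reach only later rows make up. A row lasts 1/10 s, in which the tool goes at most 50 mm and 8.59 degrees, less where a joint would pass 70% of its speed; a pose out of reach is approached as far as the arm can. A call with a gripper value outside its range is refused whole. The fingers move at their own pace and stop on an object; the grip force is fixed at half the most. Time passes only in rows, so rows that repeat a pose let the fingers close. It gives the time, the measured TCP pose, the force, the opening and the grip force at its end, in the units of the state.
- bot.read_state(): the state, without advancing time (a new reading comes with each control period).
- imaging.capture(name): name is "scene" or "top" or "wrist"; returns the picture (480x640x3 uint8, red, green, blue); there is no depth.
- imaging.camera_model(name): a dict with "fx", "fy", "cx", "cy" (pixels), "T" (4x4, takes a point from camera to world coordinates). Camera axes: x right, y down, z forward; pixel columns grow to the right and rows downward; lengths in m; the calibration is good to about 2 mm. A picture is of the moment at which its call begins: read the wrist's pose just before it. camera_model takes no time and is no camera call; for the wrist camera it gives the pose at the moment of the call.
- bot.hand_in(): hands the job in; it is judged then, once.
The state is a dict: "time_s": time; "joint_positions": joint angles; "qvel": joint speeds; "tau": joint torques, N m; "position": TCP position; "tcp_rot": TCP orientation; "force": force on the tool from outside, world axes, zero at the start; "moment": the same for the moment, N m; "opening": opening from 0.0 (shut) to 1.0 (fully open); "grasp_force": force on a finger pad.
Only numpy, scipy, OpenCV 4.12 (cv2) and the standard library are available. Lean on these libraries where they do the work, as an engineer would, in place of code of your own. Each camera call takes 0.05 s, during which the arm holds its last target. There are 200 camera calls.

TASK

Take the hooked pick from its rest, lower its hook gently through the eye of the sprung clip on the wheel's axle until it just rests on the hub face with a few newtons, and pull the clip out of the axle groove without forcing anything. Touch the clip only with the pick, leave it lying beside the axle, on the wheel or close by, and lay the pick back in its rest as it lay before. Leave the other things on the bench alone.

Things in the scene. Friction and masses are not known exactly. Their poses are not given: they have to be found in the camera images.
- wheel: Fixed idler wheel lying flat on a grey 100 x 100 x 12 mm base plate: rubber tyre 84 mm across (top at 42 mm), aluminium hub 64 mm across whose flat top face is 45 mm above the bench, steel axle standing up through its middle. Origin: centre of the plate's underside, z up.
- axle: Fixed steel axle in the middle of the wheel. Origin: on its axis at the height of the hub face (45 mm above the bench). From here up: a groove 20 mm in diameter and 6.5 mm high, then the axle's head, 26 mm in diameter and 11 mm high (its top is 17.5 mm above the hub face).
- clip: Steel sprung retaining clip, 4 mm thick, flat on the hub face in the groove. Origin: centre of the ring, underside; z up. Two sprung prongs (31 mm over all) embrace the axle, open towards its +x; at -x a tab with an eye, its outer edge 24.5 mm from the origin. Drawn level along its -x it springs out after about 10 mm, at 7 to 14 N; it can swivel about the axle.
- clip_eye (a point): Middle of the eye in the clip's tab, at the tab's top side (4 mm above the hub face), 17.5 mm from the clip's origin along its -x. The eye is a through window, 7 mm along clip x by 8 mm along clip y, with bars 3.5 mm wide at its sides and outer end; the hub face closes it below.
- pick: Hooked pick. Origin: middle of its handle; x along the tool towards the hook, z up as it lies in the rest. Wooden handle 96 x 14 x 16 mm (x, y, z), brass ferrule, 5.6 mm steel shank with a small brass clamp (11 mm across, 10 mm high) at its end, which holds the hook: a straight round steel pin, 4 mm thick, pointing down. About 0.1 kg, balanced within 20 mm of the origin.
- hook_clamp (a point): Middle of the clamp, on the hook pin's axis, 115 mm ahead of the pick's origin. The pin can be set in the clamp (tight, it does not slip in use): its rounded lower end stands 22 to 38 mm below this point, differently each time and not measured, so how deep it reaches must be felt or seen.
- pick_rest: Fixed grey rest for the pick: base plate 112 x 56 x 8 mm and two upright forks, 10 mm thick, at x = -38 and +38 mm, whose notches are 20 mm wide with a flared mouth (52 to 58 mm above the bench). Origin: centre of its underside; x points along the pick that lies in it, towards the hook. Between the forks the handle stands free (66 mm) for the fingers.
- cradle (a point): Centre of the pick rest at the height where the handle's axis lies, 47 mm above the bench; a lying pick has its origin here within 4 mm along x.
- scriber: Straight scriber, 9 x 121 x 9 mm, lying loose on the bench near the wheel: not the hooked pick, leave it alone. Origin: middle of its underside.
- spanner_13: Spanner, 24 x 170 x 9 mm, lying loose on the bench: leave it alone. Origin: middle of its underside.
There are look-alikes about, which are no part of the job. What is shaped like the pick_rest but black is not meant.

How it is judged:
By the outcome, as a careful person would: the job done as asked, in the order asked, and still so for the second after the job is handed in, with the robot touching nothing.
It also fails if it takes over 61 s, if anything falls off the work surface, if the arm or the gripper's body presses on something with over 40 N, if the wrist force passes 120 N, or if a joint passes its speed limit or range.

## Working session

There is one attempt and no reset: what is moved stays moved. The work goes in short steps, Python scripts to look and compute and a tool call to move; the robot and the scene stay as the last step left them, time stands still between calls to the robot, and variables do not carry over. Pictures are saved under pics/ and viewed, at most 10 in all, crops included, and the job is handed in when it is done.

Besides the shell and the picture viewer there is one more tool, called after ">>>" by a JSON object that holds its "fn" and its "kwargs". drive_tool: Moves the arm, as the interface text tells. Its arguments: {"type":"object","properties":{"deltas":{"type":"string"}},"required":["deltas"]}

```bash
mkdir -p pics; ls; cat > h.py <<'E'
import numpy as np,cv2
from rig import bot,imaging
def cap(n,f):
    im=imaging.capture(n); m=imaging.camera_model(n); cv2.imwrite('pics/'+f,im[:,:,::-1]); np.savez('pics/'+f+'.npz',im=im,**{k:np.array(v) for k,v in m.items()}); return im,m
def load(f):
    d=np.load('pics/'+f+'.npz'); return d['im'],d
def ray(m,u,v,z):
    T=np.array(m['T']); d=T[:3,:3]@np.array([(u-m['cx'])/m['fx'],(v-m['cy'])/m['fy'],1.]); o=T[:3,3]
    return o+d*(z-o[2])/d[2]
def proj(m,p):
    T=np.array(m['T']); q=T[:3,:3].T@(np.array(p)-T[:3,3]); return m['fx']*q[0]/q[2]+m['cx'],m['fy']*q[1]/q[2]+m['cy']
E
python3 - <<'E'
from h import *
for n in('top','scene'):
    im,m=cap(n,n+'1.png'); print(n,np.round(m['T'],3).tolist(),m['fx'])
s=bot.read_state(); print(s['time_s'],s['tcp_rot'],s['force'],s['opening'])
E
```

```text
pics
top [[-0.02, -0.997, 0.073, 0.461], [-1.0, 0.02, -0.009, -0.016], [0.007, -0.073, -0.997, 1.085], [0.0, 0.0, 0.0, 1.0]] 541.8679660274692
scene [[-0.892, -0.22, 0.395, 0.207], [-0.452, 0.479, -0.753, 0.63], [-0.023, -0.85, -0.526, 0.523], [0.0, 0.0, 0.0, 1.0]] 488.86461378737806
0.1 [[ 9.61109532e-01  2.76167390e-01 -2.01127186e-04]
 [ 2.76167230e-01 -9.61107515e-01  2.00143473e-03]
 [ 3.59426155e-04 -1.97914273e-03 -9.99997977e-01]] [ 0.23644389 -0.68136833  0.33691205] 1.001227624524166
```

View pics/top1.png

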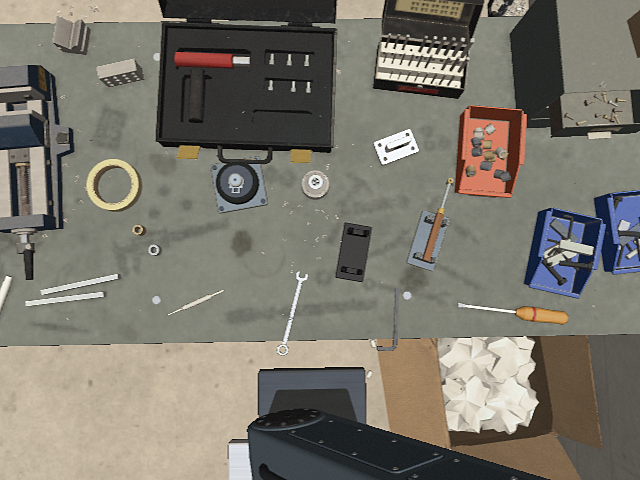

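View pics/scene1.png

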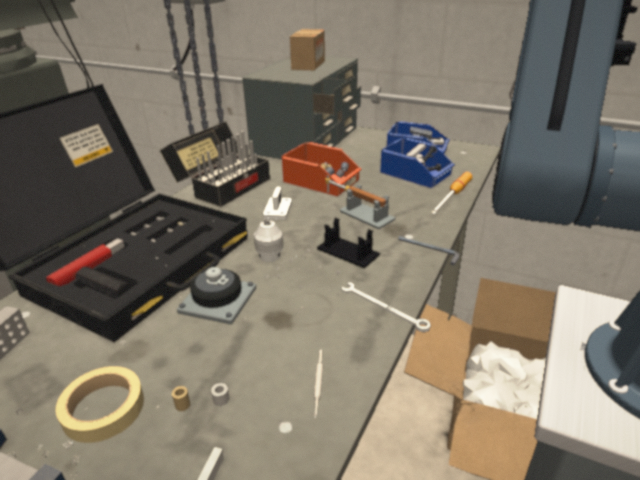

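The wheel on its plate is at (238,183) in the top view. The grey rest at (430,238) holds the pick, with its hook towards (451,181). The black rest at (353,251) is empty and is the look-alike. The lamp-like part at (315,184) isn't the wheel, because it has no plate. The screwdriver at (515,313) lies on the bench, so it isn't the pick. I'll confirm with one enlarged crop.

```bash
python3 - <<'E'
from h import *
im,m=load('top1.png')
a=cv2.resize(im[150:222,200:280],None,fx=5,fy=5,interpolation=cv2.INTER_CUBIC)
b=cv2.resize(im[170:275,395:475],None,fx=5,fy=5,interpolation=cv2.INTER_CUBIC)
c=np.zeros((525,800,3),np.uint8); c[:360,:400]=a; c[:,400:]=b
cv2.imwrite('pics/crop1.png',c[:,:,::-1])
# rest plate, handle, hub
print('cradle~',ray(m,430,238,.047),'clamp~',ray(m,450.5,181,.047),'hub',ray(m,236.5,182,.0625))
hsv=cv2.cvtColor(im,cv2.COLOR_RGB2HSV)
mk=cv2.inRange(hsv,(5,120,60),(18,255,255)); mk[:, :410]=0; mk[:,462:]=0; mk[:200]=0;mk[275:]=0
c,_=cv2.findContours(mk,0,2); c=max(c,key=cv2.contourArea); r=cv2.minAreaRect(c); print(r)
bx=cv2.boxPoints(r); print([ray(m,*p,.055).round(4).tolist() for p in bx], ray(m,*r[0],.055))
E
```

```text
cradle~ [ 0.53949629 -0.24050562  0.047     ] clamp~ [ 0.64963293 -0.28425534  0.047     ] hub [0.65256263 0.12837103 0.0625    ]
((432.77581787109375, 236.61746215820312), (7.456874847412109, 49.39434051513672), 17.35402488708496)
[[0.4989, -0.2218, 0.055], [0.5888, -0.2532, 0.055], [0.5842, -0.2667, 0.055], [0.4944, -0.2352, 0.055]] [ 0.54143433 -0.24418051  0.055     ]
```

View pics/crop1.png

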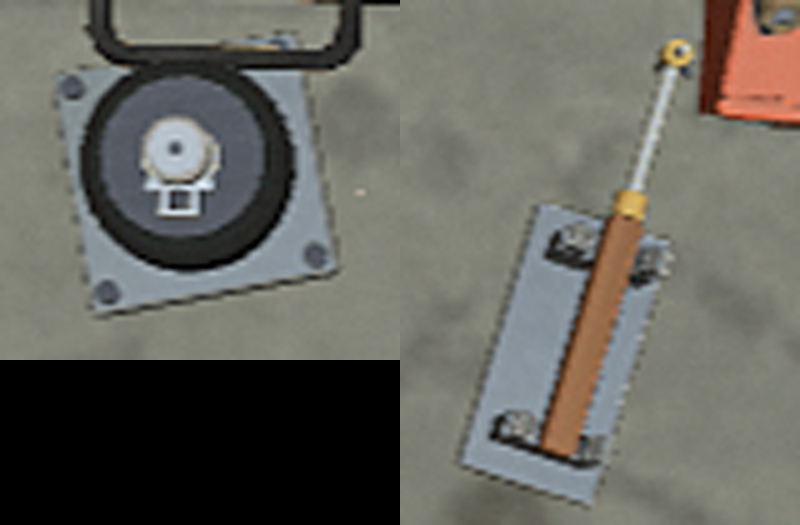

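The crop confirms it. The pick lies in the grey rest: wooden handle, brass ferrule, clamp at crop (677,53). The clip's tab and eye are at crop (180,202), on the robot side of the axle. The handle is 95 mm long with yaw about -20°, which agrees with the clamp. I'll go above the handle.

>>> {"fn": "drive_tool", "kwargs": {"deltas": "87 382 351 -40 -0.63;87 382 351 -40 -0.63;87 382 351 -40 -0.63;87 382 351 -40 -0.63;87 382 351 -40 -0.63;87 382 351 -40 -0.63;87 382 351 -40 -0.63;87 382 351 -40 -0.63;87 382 351 -40 -0.63;87 382 351 -40 -0.63;87 382 351 -40 -0.63;87 382 351 -40 -0.63"}}

```text
time_s: 1.3
position: [0.5566, -0.2463, 0.1817]
tcp_rot: [[0.941, -0.338, -0.0], [-0.338, -0.941, 0.001], [-0.001, -0.001, -1.0]]
force: [-0.5, -0.5, -0.1]
opening: 1.001
grasp_force: 0.0
```

>>> {"fn": "drive_tool", "kwargs": {"deltas": "87 0 0 0 0;87 0 0 0 0;87 0 0 0 0"}}

```text
time_s: 1.6
position: [0.5537, -0.2508, 0.1826]
tcp_rot: [[0.939, -0.345, -0.0], [-0.345, -0.939, -0.0], [-0.0, 0.0, -1.0]]
force: [0.3, -0.4, -0.1]
opening: 0.999
grasp_force: 0.0
```

```bash
python3 - <<'E'
from h import *
im,m=cap('wrist','w1.png'); s=bot.read_state(); print(s['time_s'],s['position'],np.round(s['tcp_rot'],3).tolist(),s['force'],np.round(m['T'],3).tolist())
hsv=cv2.cvtColor(im,cv2.COLOR_RGB2HSV)
mk=cv2.inRange(hsv,(5,110,50),(18,255,255))
c,_=cv2.findContours(mk,0,2); c=max(c,key=cv2.contourArea); r=cv2.minAreaRect(c); print(r)
print([ray(m,*p,.055).round(4).tolist() for p in cv2.boxPoints(r)], ray(m,*r[0],.055))
E
```

```text
1.65 [ 0.55376978 -0.25086043  0.18266476] [[0.939, -0.345, -0.0], [-0.345, -0.939, -0.0], [-0.0, 0.0, -1.0]] [-0.66546907 -0.18671149 -0.07846978] [[-0.346, -0.894, -0.286, 0.631], [-0.938, 0.329, 0.106, -0.28], [-0.0, 0.305, -0.952, 0.345], [0.0, 0.0, 0.0, 1.0]]
((393.5, 62.0), (124.0, 175.0), 90.0)
[[0.7143, -0.3034, 0.055], [0.6727, -0.4162, 0.055], [0.5932, -0.3988, 0.055], [0.6388, -0.2749, 0.055]] [ 0.65657866 -0.3488675   0.055     ]
```

View pics/w1.png

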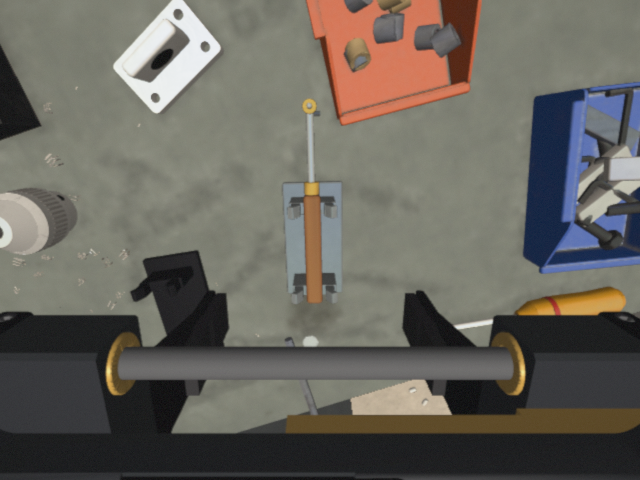

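```bash
python3 - <<'E'
from h import *
im,m=load('w1.png')
hsv=cv2.cvtColor(im,cv2.COLOR_RGB2HSV)
mk=cv2.inRange(hsv,(5,110,50),(18,255,255)); mk[:197]=0;mk[310:]=0;mk[:,:290]=0;mk[:,340:]=0
c,_=cv2.findContours(mk,0,2); c=max(c,key=cv2.contourArea); r=cv2.minAreaRect(c); print(r)
f=ray(m,313.0,195,.055);b=ray(m,315,302,.055);k=ray(m,310,106,.052)
print(f,b,np.linalg.norm(f-b),(f+b)/2,k,np.linalg.norm(k-(f+b)/2))
d=k-b; print(np.degrees(np.arctan2(d[1],d[0])), 'origin from clamp',k[:2]-.115*d[:2]/np.linalg.norm(d[:2]))
o=k[:2]-.115*d[:2]/np.linalg.norm(d[:2]);d=d[:2]/np.linalg.norm(d[:2])
s=bot.read_state();print('grasp +15:',(o+.015*d-s['position'][:2])*1000)
E
```

```text
((312.34149169921875, 249.4778594970703), (105.35824584960938, 16.073381423950195), 88.49256896972656)
[ 0.58659499 -0.2612085   0.055     ] [ 0.49751595 -0.23009806  0.055     ] 0.0943553645050903 [ 0.54205547 -0.24565328  0.055     ] [ 0.64985211 -0.28220812  0.052     ] 0.11386559148227121
-18.884422342445735 origin from clamp [ 0.54104217 -0.2449872 ]
grasp +15: [1.46499524 1.0183316 ]
```

>>> {"fn": "drive_tool", "kwargs": {"deltas": "87 1 1 -40 0.015;87 1 1 -80 0.015;87 1 1 -115 0.015;87 1 1 -140 0.015;87 1 1 -154 0.015;87 1 1 -154 0.015;87 1 1 -154 0.015"}}

```text
time_s: 2.35
position: [0.5561, -0.2495, 0.0293]
tcp_rot: [[0.944, -0.33, 0.001], [-0.33, -0.944, -0.001], [0.001, 0.0, -1.0]]
force: [-0.2, 0.3, -0.1]
opening: 1.0
grasp_force: 0.0
```

>>> {"fn": "drive_tool", "kwargs": {"deltas": "10 0 0 0 0;10 0 0 0 0;10 0 0 0 0;10 0 0 0 0;10 0 0 0 0;10 0 0 0 0;10 0 0 0 0;10 0 0 0 0"}}

```text
time_s: 3.15
position: [0.5556, -0.2486, 0.0285]
tcp_rot: [[0.944, -0.329, -0.0], [-0.329, -0.944, 0.0], [-0.0, -0.0, -1.0]]
force: [-0.1, 1.0, 1.2]
opening: 0.359
grasp_force: 0.0
```

>>> {"fn": "drive_tool", "kwargs": {"deltas": "10 0 0 0 0;10 0 0 0 0;10 0 0 0 0;10 0 0 0 0;10 0 0 0 0;10 0 0 0 0;10 0 0 0 0;10 0 0 0 0"}}

```text
time_s: 3.95
position: [0.5556, -0.2487, 0.0285]
tcp_rot: [[0.944, -0.329, -0.0], [-0.329, -0.944, -0.0], [-0.0, 0.0, -1.0]]
force: [0.4, -1.0, -0.8]
opening: 0.156
grasp_force: 30.0
```

Handle gripped: opening 13.6 mm at 30 N. Now I'll lift.

>>> {"fn": "drive_tool", "kwargs": {"deltas": "10 0 0 8 0;10 0 0 20 0;10 0 0 40 0;10 0 0 65 0;10 0 0 90 0;10 0 0 110 0;10 0 0 120 0;10 0 0 120 0;10 0 0 120 0"}}

```text
time_s: 4.85
position: [0.5552, -0.2483, 0.1483]
tcp_rot: [[0.944, -0.329, -0.001], [-0.329, -0.944, 0.0], [-0.001, -0.0, -1.0]]
force: [-0.9, 0.6, -2.0]
opening: 0.156
grasp_force: 30.0
```

```bash
python3 - <<'E'
from h import *
im,m=cap('wrist','w2.png'); s=bot.read_state(); print(s['time_s'],s['position'],s['force'],s['moment'])
# clip from the top picture
im,m=load('top1.png')
z=.0625
hsv=cv2.cvtColor(im,cv2.COLOR_RGB2HSV)
g=cv2.cvtColor(im,cv2.COLOR_RGB2GRAY)
e=ray(m,200+180/5-.4,150+202/5-.4,.049); a=ray(m,200+177/5-.4,150+148/5-.4,.0625); b=ray(m,200+184/5,150+166/5,.0435)
print('eye',e,'axle',a,'tyre',b,np.linalg.norm((e-a)[:2]))
E
```

```text
4.9 [ 0.55487608 -0.24816319  0.14767691] [-1.00999058 -0.30846068 -1.42414673] [0.07206423 0.07982459 0.05380752]
eye [0.63952666 0.1321531  0.049     ] axle [0.65801333 0.13117872 0.0625    ] tyre [0.65376055 0.13049395 0.0435    ] 0.018512333433210966
```

View pics/w2.png

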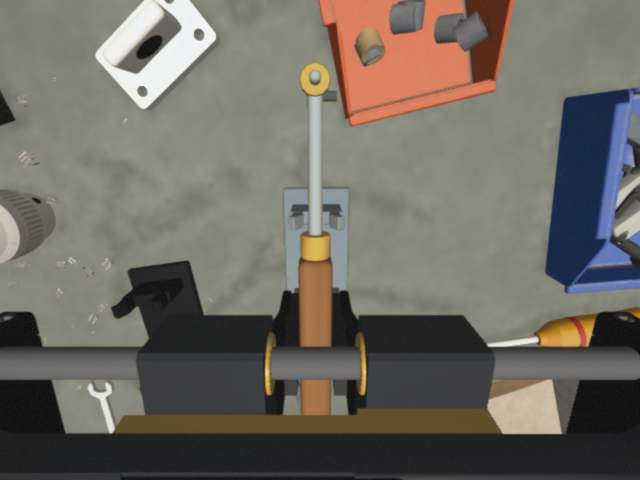

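The pick is held straight, with the clamp at (315,78). I'll travel to 35 mm beside the clip's eye and look from near.

>>> {"fn": "drive_tool", "kwargs": {"deltas": "10 0 15 0 0;10 -2 45 0 0.05;10 -4 80 0 0.1;10 -6 115 0 0.15;10 -8 150 0 0.2;10 -10 185 0 0.25;10 -12 220 0 0.283;10 -14 255 0 0.283;10 -16 290 0 0.283;10 -16 320 0 0.283;10 -16 340 0 0.283;10 -16 350 0 0.283"}}

```text
time_s: 6.1
position: [0.538, 0.104, 0.1476]
tcp_rot: [[0.999, -0.05, -0.003], [-0.05, -0.999, 0.001], [-0.003, -0.0, -1.0]]
force: [0.3, -0.5, -1.2]
opening: 0.159
grasp_force: 30.0
```

>>> {"fn": "drive_tool", "kwargs": {"deltas": "10 0 0 -10 0;10 0 0 -25 0;10 0 0 -25 0;10 0 0 -25 0;10 0 0 -25 0"}}

```text
time_s: 6.6
position: [0.54, 0.1006, 0.1237]
tcp_rot: [[0.999, -0.053, 0.0], [-0.053, -0.999, -0.0], [0.0, 0.0, -1.0]]
force: [0.5, -0.2, -0.7]
opening: 0.154
grasp_force: 30.0
```

```bash
python3 - <<'E'
from h import *
im,m=cap('wrist','w3.png'); s=bot.read_state(); print(s['time_s'],s['position'],np.round(s['tcp_rot'],4).tolist(),s['force'],s['moment'])
print(proj(m,[.6385,.132,.049]),proj(m,[.655,.131,.0625]))
c=im[0:240,200:520]; cv2.imwrite('pics/w3c.png',cv2.resize(c,None,fx=2.5,fy=2.5,interpolation=cv2.INTER_CUBIC)[:,:,::-1])
E
```

```text
6.65 [0.54011574 0.10074213 0.12390538] [[0.9986, -0.0531, 0.0009], [-0.0531, -0.9986, -0.0001], [0.0009, 0.0001, -1.0]] [ 0.08449113  0.18009259 -0.77450013] [0.0033758  0.04166062 0.01334144]
(np.float64(255.97240919013268), np.float64(107.87098942813608)) (np.float64(250.97588107832388), np.float64(74.81799139713658))
```

View pics/w3c.png

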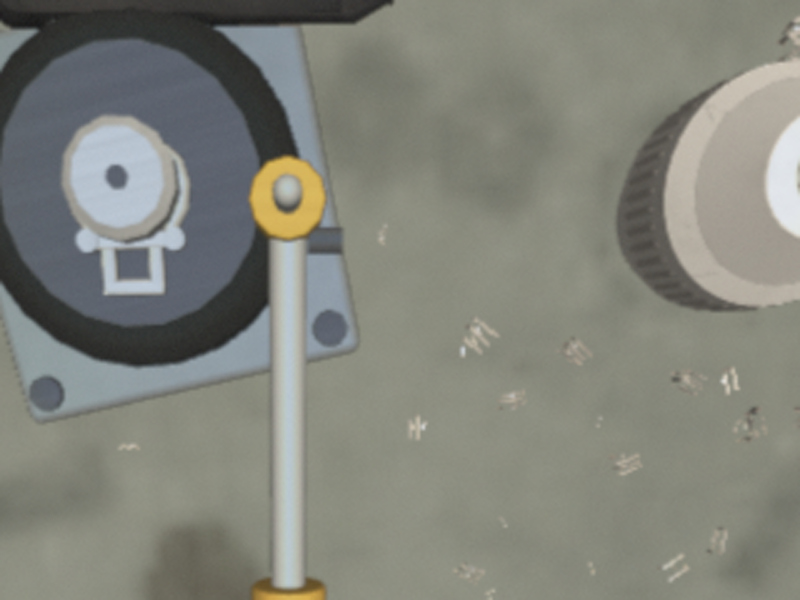

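```bash
python3 - <<'E'
from h import *
im,m=load('w3.png')
p=lambda x,y,z: ray(m,200+x/2.5-.3,y/2.5-.3,z)
e=p(134,264,.049);a=p(116,177,.0625);o=p(134,294,.049);l=p(104,270,.049);r=p(164,270,.049)
d=a-e
print('eye',e,'axle',a,'dist',np.linalg.norm(d[:2]),np.degrees(np.arctan2(d[1],d[0])),'tabw',np.linalg.norm(l-r),'outer',np.linalg.norm((o-a)[:2]))
L=p(88,239,.049);R=p(175,239,.049);print('bump yaw',np.degrees(np.arctan2(*(L-R)[[1,0]]))-90, np.linalg.norm(L-R))
# tab edge-line yaw
t=p(104,250,.049);q=p(106,292,.049);t2=p(162,247,.049);q2=p(164,292,.049);print([np.degrees(np.arctan2(*(x-y)[[1,0]])) for x,y in((t,q),(t2,q2))])
k=p(288,198,.148); s=bot.read_state(); R=s['tcp_rot'];print('clamp',k,'in tool',R.T@(k-s['position']), 'delta eye-clamp',(e-k)*1000)
E
```

```text
eye [0.64004425 0.13347396 0.049     ] axle [0.65733625 0.13348621 0.0625    ] dist 0.017292000285641974 0.040594104751697266 tabw 0.01463971784692657 outer 0.024152169994836693
bump yaw -3.0784306321480557 0.02102394639364459
[np.float64(-3.675659402751611), np.float64(-2.7576576333952016)]
clamp [0.64013653 0.09579701 0.148     ] in tool [ 0.10016389 -0.00036693 -0.02400468] delta eye-clamp [-9.22780523e-02  3.76769528e+01 -9.90000000e+01]
```

The eye is at world (0.640, 0.1335). Its distance to the axle is 17.3 mm and the outer edge is at 24.2 mm, against 17.5 and 24.5 given. The tab is 14.6 mm wide and its yaw is about -3°. I'll go lower and nearer, then check again.

>>> {"fn": "drive_tool", "kwargs": {"deltas": "10 0 5 -12 0;10 0 12 -25 0;10 0 17 -35 0;10 0 17 -39 0;10 0 17 -39 0;10 0 17 -39 0;10 0 17 -39 0"}}

```text
time_s: 7.35
position: [0.54, 0.1183, 0.0848]
tcp_rot: [[0.999, -0.052, 0.001], [-0.052, -0.999, -0.0], [0.001, -0.0, -1.0]]
force: [0.1, 0.4, -1.8]
opening: 0.158
grasp_force: 30.0
```

```bash
python3 - <<'E'
from h import *
im,m=cap('wrist','w4.png'); sc,ms=cap('scene','s4.png'); s=bot.read_state(); print(s['time_s'],s['position'],np.round(s['tcp_rot'],4).tolist(),s['force'],s['moment'])
u,v=[int(x) for x in proj(ms,[.64,.12,.06])]; print(u,v)
o=np.zeros((600,800,3),np.uint8)
o[:, :480]=cv2.resize(im[0:150,220:340],None,fx=4,fy=4,interpolation=cv2.INTER_CUBIC)
o[:480,480:]=cv2.resize(sc[v-70:v+50,u-40:u+40],None,fx=4,fy=4,interpolation=cv2.INTER_CUBIC)
cv2.imwrite('pics/w4c.png',o[:,:,::-1])
E
```

```text
7.45 [0.54001698 0.11819229 0.08497454] [[0.9986, -0.0524, 0.001], [-0.0524, -0.9986, 0.0], [0.001, -0.0001, -1.0]] [ 0.02067403  0.57655142 -1.56153433] [1.58563259e-02 2.96068273e-02 2.33749033e-05]
227 270
```

View pics/w4c.png

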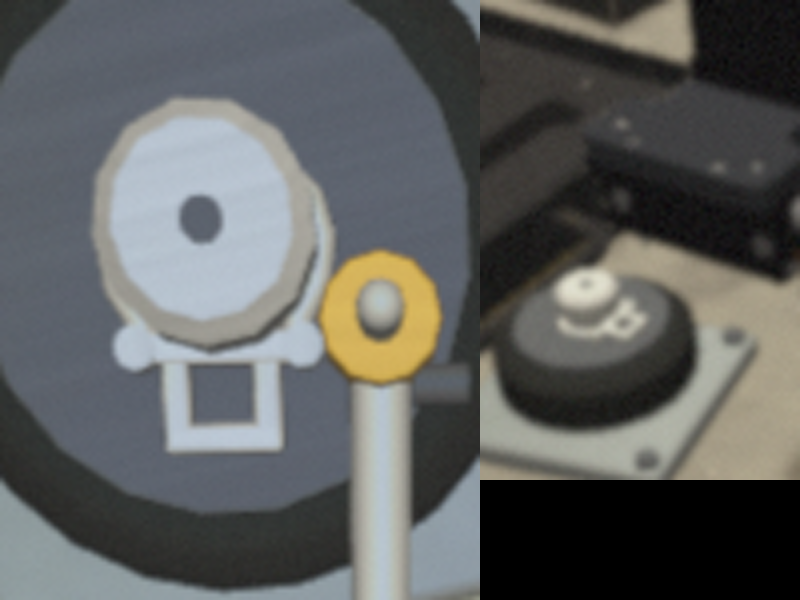

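The eye window is at crop (223,394), the clamp at (381,317) and the axle head at (203,218). The gripper hides the pick in the scene view.

```bash
python3 - <<'E'
from h import *
im,m=load('w4.png')
p=lambda x,y,z: ray(m,220+x/4-.4,y/4-.4,z)
e=p(223,394,.049);a=p(201,219,.0625);o=p(225,450,.049);k=p(381,317,.085+.024);k2=p(381,307,.085+.026)
L=p(133,345,.049);R=p(305,342,.049);print('bump yaw',np.degrees(np.arctan2(*(L-R)[[1,0]]))-90)
d=a-e;print(e,a,np.linalg.norm(d[:2]),np.degrees(np.arctan2(d[1],d[0])),'outer',np.linalg.norm((o-a)[:2]))
print('clamp',k,k2,'delta',(e-k)*1000)
E
```

```text
bump yaw -2.11629649858169
[0.63991322 0.13350341 0.049     ] [0.65732159 0.1330996  0.0625    ] 0.017413059166823033 -1.3288316061395589 outer 0.024057414746538136
clamp [0.64011731 0.11338713 0.109     ] [0.64064419 0.11335638 0.111     ] delta [ -0.20409465  20.11628242 -60.        ]
```

>>> {"fn": "drive_tool", "kwargs": {"deltas": "10 -1 7 0 0;10 -1 14 0 0;10 -1 19 0 0;10 -1 20 0 0;10 -1 20 -4 0;10 -1 20 -10 0;10 -1 20 -14 0;10 -1 20 -16 0;10 -1 20 -16 0;10 -1 20 -16 0;10 -1 20 -16 0"}}

```text
time_s: 8.55
position: [0.5388, 0.1383, 0.0687]
tcp_rot: [[0.999, -0.052, 0.0], [-0.052, -0.999, 0.0], [0.0, -0.0, -1.0]]
force: [0.8, 0.8, -1.9]
opening: 0.155
grasp_force: 30.0
```

>>> {"fn": "drive_tool", "kwargs": {"deltas": "10 0 0 -0.5 0;10 0 0 -1 0;10 0 0 -1 0"}}

```text
time_s: 8.85
position: [0.5386, 0.1383, 0.0676]
tcp_rot: [[0.999, -0.052, 0.0], [-0.052, -0.999, 0.0], [0.0, -0.0, -1.0]]
force: [0.2, 0.1, -2.1]
opening: 0.153
grasp_force: 30.0
```

>>> {"fn": "drive_tool", "kwargs": {"deltas": "10 0 0 -0.5 0;10 0 0 -1 0;10 0 0 -1 0"}}

```text
time_s: 9.15
position: [0.5386, 0.1383, 0.0665]
tcp_rot: [[0.999, -0.052, -0.0], [-0.052, -0.999, -0.0], [-0.0, 0.0, -1.0]]
force: [0.1, 0.3, -0.3]
opening: 0.157
grasp_force: 30.0
```

```bash
python3 -c "
from h import *
s=bot.read_state();print(s['force'],s['moment'])"
```

```text
[ 0.10399858  0.26841964 -0.25795917] [ 0.04470605  0.0059776  -0.02197763]
```

>>> {"fn": "drive_tool", "kwargs": {"deltas": "10 0 0 -0.5 0;10 0 0 -1 0;10 0 0 -1 0"}}

```text
time_s: 9.45
position: [0.5386, 0.1383, 0.0655]
tcp_rot: [[0.999, -0.052, -0.0], [-0.052, -0.999, 0.0], [-0.0, -0.0, -1.0]]
force: [-0.2, 0.5, -1.2]
opening: 0.16
grasp_force: 30.0
```

```bash
python3 -c "
from h import *
s=bot.read_state();print(s['force'],s['moment'])"
```

```text
[-0.15941551  0.47292954 -1.23424466] [-0.0097511   0.00404543  0.00764182]
```

>>> {"fn": "drive_tool", "kwargs": {"deltas": "10 0 0 -0.5 0;10 0 0 -1 0;10 0 0 -1 0"}}

```text
time_s: 9.75
position: [0.5385, 0.1383, 0.0645]
tcp_rot: [[0.999, -0.052, -0.0], [-0.052, -0.999, -0.0], [-0.0, 0.0, -1.0]]
force: [0.0, -0.1, -1.8]
opening: 0.158
grasp_force: 30.0
```

```bash
python3 -c "
from h import *
s=bot.read_state();print(s['force'],s['moment'])"
```

```text
[ 0.01621117 -0.10316023 -1.76094668] [0.01258625 0.05607368 0.01346943]
```

No contact yet. I'll carry on in 1 mm steps.

>>> {"fn": "drive_tool", "kwargs": {"deltas": "10 0 0 -0.5 0;10 0 0 -1 0;10 0 0 -1 0"}}

```text
time_s: 10.05
position: [0.5386, 0.1383, 0.0635]
tcp_rot: [[0.999, -0.052, -0.0], [-0.052, -0.999, 0.0], [-0.0, -0.0, -1.0]]
force: [-0.3, -1.0, -0.4]
opening: 0.154
grasp_force: 30.0
```

```bash
echo "
def f():
    s=bot.read_state();print(np.round(s['force'],2),np.round(s['moment'],3))">>h.py; python3 -c "
from h import *
f()"
```

```text
[-0.3  -0.96 -0.41] [-0.002  0.025  0.019]
```

>>> {"fn": "drive_tool", "kwargs": {"deltas": "10 0 0 -0.5 0;10 0 0 -1 0;10 0 0 -1 0"}}

```text
time_s: 10.35
position: [0.5385, 0.1383, 0.0625]
tcp_rot: [[0.999, -0.052, -0.0], [-0.052, -0.999, -0.0], [-0.0, 0.0, -1.0]]
force: [0.0, 1.1, -1.5]
opening: 0.157
grasp_force: 30.0
```

```bash
python3 -c "
from h import *
f()"
```

```text
[ 0.01  1.07 -1.49] [0.025 0.059 0.038]
```

>>> {"fn": "drive_tool", "kwargs": {"deltas": "10 0 0 -0.5 0;10 0 0 -1 0;10 0 0 -1 0"}}

```text
time_s: 10.65
position: [0.5386, 0.1383, 0.0615]
tcp_rot: [[0.999, -0.052, -0.0], [-0.052, -0.999, -0.0], [-0.0, 0.0, -1.0]]
force: [-0.5, -0.3, -1.1]
opening: 0.151
grasp_force: 30.0
```

```bash
python3 -c "
from h import *
f()"
```

```text
[-0.49 -0.32 -1.05] [0.024 0.036 0.031]
```

>>> {"fn": "drive_tool", "kwargs": {"deltas": "10 0 0 -0.5 0;10 0 0 -1 0;10 0 0 -1 0"}}

```text
time_s: 10.95
position: [0.5386, 0.1384, 0.0605]
tcp_rot: [[0.999, -0.052, -0.0], [-0.052, -0.999, -0.0], [-0.0, 0.0, -1.0]]
force: [0.5, -0.6, -1.3]
opening: 0.158
grasp_force: 30.0
```

```bash
python3 -c "
from h import *
f()"
```

```text
[ 0.52 -0.61 -1.27] [ 0.001  0.068 -0.018]
```

>>> {"fn": "drive_tool", "kwargs": {"deltas": "10 0 0 -0.5 0;10 0 0 -1 0;10 0 0 -1 0"}}

```text
time_s: 11.25
position: [0.5386, 0.1383, 0.0595]
tcp_rot: [[0.999, -0.052, -0.0], [-0.052, -0.999, -0.0], [-0.0, 0.0, -1.0]]
force: [-0.0, 1.0, -0.5]
opening: 0.155
grasp_force: 30.0
```

```bash
python3 -c "
from h import *
f()"
```

```text
[-0.04  1.01 -0.48] [0.055 0.004 0.003]
```

>>> {"fn": "drive_tool", "kwargs": {"deltas": "10 0 0 -0.5 0;10 0 0 -1 0;10 0 0 -1 0"}}

```text
time_s: 11.55
position: [0.5386, 0.1383, 0.0585]
tcp_rot: [[0.999, -0.052, -0.0], [-0.052, -0.999, 0.0], [-0.0, -0.0, -1.0]]
force: [0.2, -0.3, -1.7]
opening: 0.161
grasp_force: 30.0
```

```bash
python3 -c "
from h import *
f()"
```

```text
[ 0.21 -0.31 -1.68] [ 0.055 -0.005  0.007]
```

>>> {"fn": "drive_tool", "kwargs": {"deltas": "10 0 0 -0.5 0;10 0 0 -1 0;10 0 0 -1 0"}}

```text
time_s: 11.85
position: [0.5386, 0.1384, 0.0575]
tcp_rot: [[0.999, -0.052, -0.0], [-0.052, -0.999, 0.0], [-0.0, -0.0, -1.0]]
force: [-0.4, -0.3, -1.0]
opening: 0.157
grasp_force: 30.0
```

```bash
python3 -c "
from h import *
f()"
```

```text
[-0.45 -0.28 -0.96] [0.07  0.09  0.016]
```

>>> {"fn": "drive_tool", "kwargs": {"deltas": "10 0 0 -0.5 0;10 0 0 -1 0;10 0 0 -1 0"}}

```text
time_s: 12.15
position: [0.5386, 0.1383, 0.0565]
tcp_rot: [[0.999, -0.052, -0.0], [-0.052, -0.999, -0.0], [-0.0, 0.0, -1.0]]
force: [-0.3, 0.2, -1.2]
opening: 0.159
grasp_force: 30.0
```

```bash
python3 -c "
from h import *
f()"
```

```text
[-0.34  0.25 -1.17] [ 0.048  0.041 -0.016]
```

>>> {"fn": "drive_tool", "kwargs": {"deltas": "10 0 0 -0.5 0;10 0 0 -1 0;10 0 0 -1 0"}}

```text
time_s: 12.45
position: [0.5386, 0.1383, 0.0556]
tcp_rot: [[0.999, -0.052, -0.0], [-0.052, -0.999, -0.0], [-0.0, 0.0, -1.0]]
force: [-1.4, 0.9, -0.2]
opening: 0.155
grasp_force: 30.0
```

```bash
python3 -c "
from h import *
f()"
```

```text
[-1.38  0.88 -0.18] [0.036 0.012 0.014]
```

>>> {"fn": "drive_tool", "kwargs": {"deltas": "10 0 0 -0.5 0;10 0 0 -1 0;10 0 0 -1 0"}}

```text
time_s: 12.75
position: [0.5386, 0.1384, 0.0546]
tcp_rot: [[0.999, -0.052, -0.0], [-0.052, -0.999, 0.0], [-0.0, -0.0, -1.0]]
force: [-0.9, -0.2, 1.4]
opening: 0.155
grasp_force: 30.0
```

```bash
python3 -c "
from h import *
f()"
```

```text
[-0.93 -0.24  1.36] [0.027 0.029 0.003]
```

>>> {"fn": "drive_tool", "kwargs": {"deltas": "10 0 0 0 0"}}

```text
time_s: 12.85
position: [0.5385, 0.1383, 0.0546]
tcp_rot: [[0.999, -0.052, -0.0], [-0.052, -0.999, 0.0], [-0.0, 0.0, -1.0]]
force: [-1.5, 0.4, 1.6]
opening: 0.156
grasp_force: 30.0
```

>>> {"fn": "drive_tool", "kwargs": {"deltas": "10 0 0 -0.3 0;10 0 0 -0.5 0;10 0 0 -0.5 0"}}

```text
time_s: 13.15
position: [0.5385, 0.1384, 0.0541]
tcp_rot: [[0.999, -0.052, -0.0], [-0.052, -0.999, 0.0], [-0.0, -0.0, -1.0]]
force: [-1.3, 0.4, 1.2]
opening: 0.157
grasp_force: 30.0
```

```bash
python3 -c "
from h import *
f()"
```

```text
[-1.32  0.37  1.19] [-0.026  0.014 -0.01 ]
```

Contact: Fz is about 2.5 N above its baseline. I'll check from near that the pin is in the eye and not on the tab.

```bash
python3 - <<'E'
from h import *
im,m=cap('wrist','w5.png'); s=bot.read_state(); print(s['time_s'],s['position'])
cv2.imwrite('pics/w5c.png',cv2.resize(im[20:140,240:400],None,fx=5,fy=5,interpolation=cv2.INTER_CUBIC)[:,:,::-1])
E
```

```text
13.2 [0.53849861 0.13834794 0.05412082]
```

View pics/w5c.png

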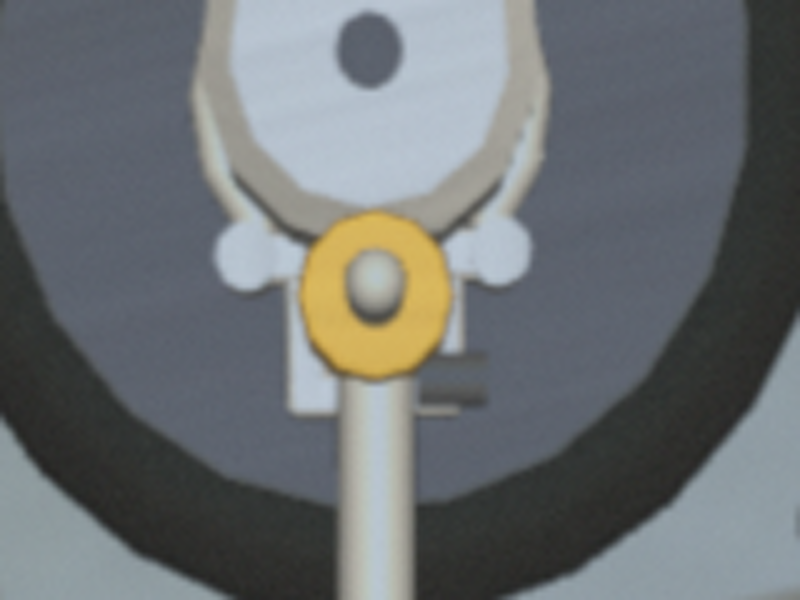

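```bash
python3 - <<'E'
from h import *
im,m=load('w5.png')
p=lambda x,y,z: ray(m,240+x/5-.4,20+y/5-.4,z)
a=p(368,49,.0625);o=p(376,413,.049);L=p(247,255,.049);R=p(497,252,.049)
print('axle',a,'outer',o,np.linalg.norm((o-a)[:2]),'yaw',np.degrees(np.arctan2(*(L-R)[[1,0]]))-90)
for z in(.077,.079,.081):
  k=p(376,296,z);print(z,k,np.linalg.norm((k-a)[:2]))
f()
E
```

```text
axle [0.65740687 0.13317964 0.0625    ] outer [0.63311712 0.13389009 0.049     ] 0.024300133494940413 yaw -2.3992815732039787
0.077 [0.63873867 0.13355127 0.077     ] 0.01867189568606083
0.079 [0.63848655 0.13356174 0.079     ] 0.018924177709019514
0.081 [0.63823443 0.13357221 0.081     ] 0.019176461259679367
[-2.54  1.    1.46] [0.06  0.061 0.027]
```

The clamp is centred sideways, 18.8 mm from the axle, so the pin is inside the window (16 to 19 mm) and resting on the hub. I'll pull gently along the clip's -x.

>>> {"fn": "drive_tool", "kwargs": {"deltas": "10 -0.5 0 0 0;10 -1 0 0 0;10 -1.5 0.1 0 0;10 -2 0.1 0 0;10 -2 0.1 0 0"}}

```text
time_s: 13.7
position: [0.5377, 0.1384, 0.0542]
tcp_rot: [[0.999, -0.052, 0.002], [-0.052, -0.999, 0.0], [0.002, -0.0, -1.0]]
force: [1.2, -0.2, 0.0]
opening: 0.161
grasp_force: 30.0
```

```bash
python3 -c "
from h import *
f()"
```

```text
[ 1.16 -0.23  0.01] [ 0.008 -0.434  0.01 ]
```

>>> {"fn": "drive_tool", "kwargs": {"deltas": "10 0 0 0 0;10 0 0 0 0"}}

```text
time_s: 13.9
position: [0.5376, 0.1384, 0.0542]
tcp_rot: [[0.999, -0.052, 0.002], [-0.052, -0.999, 0.0], [0.002, -0.0, -1.0]]
force: [1.2, -0.1, 1.4]
opening: 0.158
grasp_force: 30.0
```

```bash
python3 -c "
from h import *
f()"
```

```text
[ 1.24 -0.11  1.42] [-0.028 -0.604  0.046]
```

>>> {"fn": "drive_tool", "kwargs": {"deltas": "10 -0.5 0 0 0;10 -1 0 0 0;10 -1.5 0.1 0 0;10 -2 0.1 0 0;10 -2 0.1 0 0;10 -2 0.1 0 0"}}

```text
time_s: 14.5
position: [0.5371, 0.1385, 0.0545]
tcp_rot: [[0.999, -0.052, 0.005], [-0.052, -0.999, 0.0], [0.005, -0.0, -1.0]]
force: [5.5, 0.1, -1.6]
opening: 0.155
grasp_force: 30.0
```

```bash
python3 -c "
from h import *
f()"
```

```text
[ 5.46  0.08 -1.57] [-0.09  -1.148  0.011]
```

The pull force is rising (5.5 N), but the tip is tending to lift. I'll carry on with a slight downward bias.

>>> {"fn": "drive_tool", "kwargs": {"deltas": "10 0 0 -0.5 0;10 -0.5 0 -1 0;10 -1 0 -1 0;10 -1.5 0.1 -1.2 0;10 -2 0.1 -1.2 0;10 -2 0.1 -1.2 0"}}

```text
time_s: 15.1
position: [0.5365, 0.1386, 0.0537]
tcp_rot: [[0.999, -0.052, 0.008], [-0.052, -0.999, 0.0], [0.008, -0.001, -1.0]]
force: [6.6, -0.4, 0.4]
opening: 0.159
grasp_force: 30.0
```

```bash
python3 -c "
from h import *
f()"
```

```text
[ 6.64 -0.39  0.4 ] [-0.012 -1.445 -0.041]
```

>>> {"fn": "drive_tool", "kwargs": {"deltas": "10 -0.5 0 -0.3 0;10 -1 0 -0.5 0;10 -1.5 0 -0.5 0;10 -2 0.1 -0.7 0;10 -2.5 0.1 -0.7 0;10 -2.5 0.1 -0.7 0"}}

```text
time_s: 15.7
position: [0.5359, 0.1386, 0.0533]
tcp_rot: [[0.999, -0.052, 0.012], [-0.052, -0.999, 0.0], [0.012, -0.001, -1.0]]
force: [10.3, -0.1, -0.7]
opening: 0.157
grasp_force: 30.0
```

```bash
python3 -c "
from h import *
f()"
```

```text
[10.28 -0.08 -0.71] [-0.146 -1.79  -0.062]
```

>>> {"fn": "drive_tool", "kwargs": {"deltas": "10 -0.5 0 -0.4 0;10 -1 0 -0.8 0;10 -1.5 0 -0.8 0;10 -2 0.1 -1 0;10 -2.5 0.1 -1 0;10 -2.5 0.1 -1 0"}}

```text
time_s: 16.3
position: [0.5351, 0.1388, 0.0527]
tcp_rot: [[0.998, -0.052, 0.016], [-0.052, -0.999, 0.001], [0.016, -0.001, -1.0]]
force: [11.3, -0.2, -0.7]
opening: 0.156
grasp_force: 30.0
```

```bash
python3 -c "
from h import *
f()"
```

```text
[11.3  -0.19 -0.66] [-1.290e-01 -2.079e+00  1.000e-03]
```

>>> {"fn": "drive_tool", "kwargs": {"deltas": "10 -0.5 0 -0.3 0;10 -1 0 -0.6 0;10 -1.5 0 -0.8 0;10 -2 0.1 -0.9 0;10 -2.5 0.1 -0.9 0;10 -2.5 0.1 -0.9 0"}}

```text
time_s: 16.9
position: [0.5342, 0.1387, 0.0521]
tcp_rot: [[0.998, -0.053, 0.019], [-0.053, -0.999, 0.0], [0.019, -0.001, -1.0]]
force: [13.1, -1.1, -1.8]
opening: 0.158
grasp_force: 30.0
```

```bash
python3 - <<'E'
from h import *
f()
im,m=cap('wrist','w6.png'); s=bot.read_state(); print(s['position'])
cv2.imwrite('pics/w6c.png',cv2.resize(im[20:140,240:400],None,fx=5,fy=5,interpolation=cv2.INTER_CUBIC)[:,:,::-1])
E
```

```text
[13.11 -1.06 -1.76] [-0.166 -2.414 -0.031]
[0.53421361 0.13868142 0.05204903]
```

View pics/w6c.png

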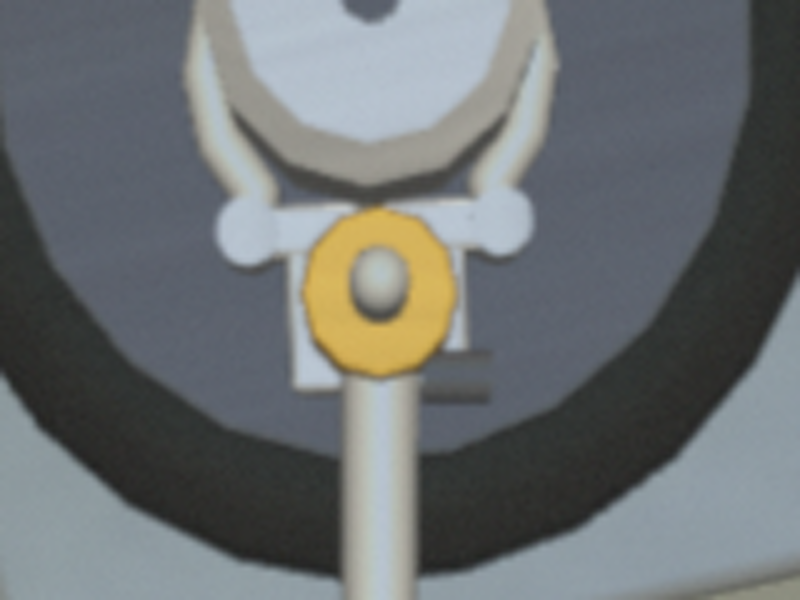

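The clip is following: the bumps have moved about 2–3 mm relative to the head, and the prongs are spreading. I'll continue.

>>> {"fn": "drive_tool", "kwargs": {"deltas": "10 -0.5 0 -0.3 0;10 -1 0 -0.6 0;10 -1.5 0 -0.8 0;10 -2 0.1 -1 0;10 -2.5 0.1 -1.2 0;10 -2.5 0.1 -1.2 0"}}

```text
time_s: 17.55
position: [0.5329, 0.1391, 0.0511]
tcp_rot: [[0.998, -0.052, 0.022], [-0.052, -0.999, 0.001], [0.022, -0.002, -1.0]]
force: [14.1, -0.3, -0.4]
opening: 0.152
grasp_force: 30.0
```

```bash
python3 -c "
from h import *
f()"
```

```text
[14.07 -0.29 -0.38] [-0.003 -2.665  0.065]
```

>>> {"fn": "drive_tool", "kwargs": {"deltas": "10 -0.5 0 -0.3 0;10 -1 0 -0.5 0;10 -1.5 0 -0.6 0;10 -2 0.1 -0.7 0;10 -2.5 0.1 -0.8 0;10 -2.5 0.1 -0.8 0"}}

```text
time_s: 18.15
position: [0.5296, 0.139, 0.0502]
tcp_rot: [[0.998, -0.053, 0.02], [-0.053, -0.999, 0.001], [0.02, -0.002, -1.0]]
force: [13.3, 0.0, -1.5]
opening: 0.157
grasp_force: 30.0
```

```bash
python3 -c "
from h import *
f()"
```

```text
[13.34  0.05 -1.48] [-0.123 -2.299 -0.016]
```

>>> {"fn": "drive_tool", "kwargs": {"deltas": "10 -0.5 0 0 0;10 -1 0 0 0;10 -1.5 0 0.3 0;10 -2 0.1 0.5 0;10 -2 0.1 0.5 0"}}

```text
time_s: 18.65
position: [0.5164, 0.1393, 0.0484]
tcp_rot: [[0.999, -0.052, -0.003], [-0.052, -0.999, -0.0], [-0.003, 0.0, -1.0]]
force: [0.2, -0.4, 1.1]
opening: 0.158
grasp_force: 30.0
```

```bash
python3 -c "
from h import *
f()"
```

```text
[ 0.2  -0.38  1.13] [-0.021 -0.168 -0.008]
```

The clip has sprung out: the tool has moved 22 mm in all and Fx is back to 0. I'll relieve the bar by 1 mm and lift the hook straight up.

>>> {"fn": "drive_tool", "kwargs": {"deltas": "10 0.5 0 0 0;10 1 0 1 0;10 1 0 3 0;10 1 0 6 0;10 1 0 10 0;10 1 0 16 0;10 1 0 28 0;10 1 0 45 0;10 1 0 65 0;10 1 0 80 0;10 1 0 80 0;10 1 0 80 0"}}

```text
time_s: 19.85
position: [0.5192, 0.1392, 0.1294]
tcp_rot: [[0.999, -0.052, 0.001], [-0.052, -0.999, 0.0], [0.001, -0.0, -1.0]]
force: [0.9, -0.4, -0.5]
opening: 0.154
grasp_force: 30.0
```

>>> {"fn": "drive_tool", "kwargs": {"deltas": "10 0 -15 0 0;10 0 -40 0 0;10 0 -55 0 0;10 0 -60 0 0;10 0 -60 0 0;10 0 -60 0 0"}}

```text
time_s: 20.45
position: [0.519, 0.0793, 0.1285]
tcp_rot: [[0.999, -0.053, -0.001], [-0.053, -0.999, 0.0], [-0.001, -0.0, -1.0]]
force: [-0.1, -0.3, -1.1]
opening: 0.159
grasp_force: 30.0
```

```bash
python3 - <<'E'
from h import *
im,m=cap('wrist','w7.png'); s=bot.read_state(); print(s['time_s'],s['position'],s['tcp_rot'][2]); f()
print(proj(m,[.6573,.1333,.0625]))
t,mt=cap('top','t7.png')
o=np.zeros((600,800,3),np.uint8)
o[:480]=cv2.resize(im[0:240,180:580],None,fx=2,fy=2,interpolation=cv2.INTER_CUBIC)
o[480:,:]=0; cr=cv2.resize(t[150:210,200:400],(400,120)); o[480:,:400]=cr
cv2.imwrite('pics/w7c.png',o[:,:,::-1])
E
```

```text
20.5 [0.51902093 0.07961264 0.12861242] [-3.27217872e-04 -2.93338405e-04 -9.99999903e-01]
[ 0.73  0.91 -0.88] [ 0.033  0.061 -0.023]
(np.float64(206.09008654113688), np.float64(31.967100551800826))
```

View pics/w7c.png

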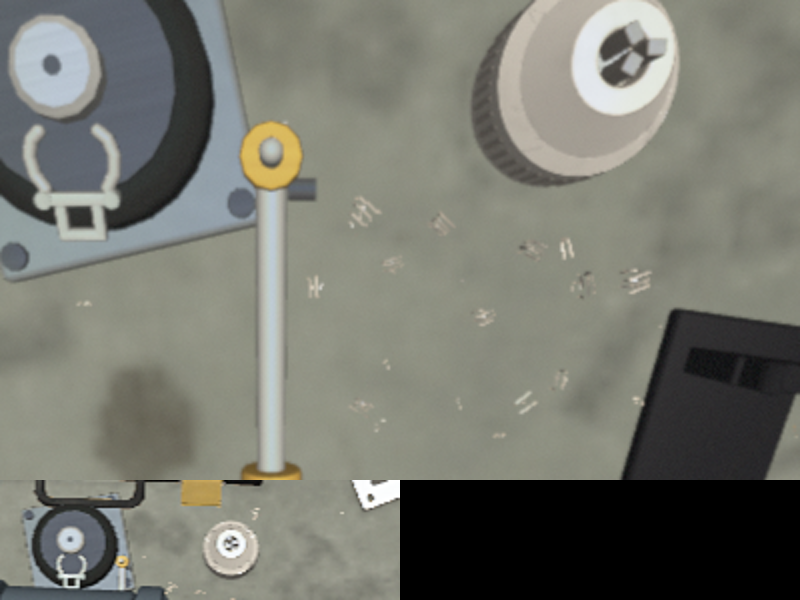

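The clip is out and lies on the wheel beside the axle: prongs at (70,140), eye at (82,218), clear of the head. The pick's clamp is at the same wrist pixel as before, so it hasn't slipped. I'll take it back to the rest.

>>> {"fn": "drive_tool", "kwargs": {"deltas": "10 0 -8 10 0;10 4 -35 20 -0.05;10 8 -70 20 -0.1;10 12 -105 20 -0.15;10 16 -140 20 -0.2;10 20 -175 20 -0.25;10 25 -210 20 -0.282;10 30 -245 20 -0.282;10 34 -280 20 -0.282;10 36.6 -308 20 -0.282;10 36.6 -323 20 -0.282;10 36.6 -328.3 20 -0.282"}}

```text
time_s: 21.75
position: [0.5557, -0.2505, 0.1492]
tcp_rot: [[0.944, -0.329, 0.001], [-0.329, -0.944, -0.0], [0.001, 0.0, -1.0]]
force: [-0.3, 0.3, -1.7]
opening: 0.155
grasp_force: 30.0
```

>>> {"fn": "drive_tool", "kwargs": {"deltas": "10 0 0 0 0;10 0 0 0 0;10 0 0 0 0;10 0 0 0 0"}}

```text
time_s: 22.15
position: [0.5557, -0.2478, 0.1488]
tcp_rot: [[0.945, -0.327, -0.0], [-0.327, -0.945, 0.0], [-0.001, -0.0, -1.0]]
force: [-0.0, 0.3, -1.2]
opening: 0.16
grasp_force: 30.0
```

```bash
python3 - <<'E'
from h import *
s=bot.read_state(); print(s['time_s'],(np.array([.5556,-.2487,.0285])-s['position'])*1000,np.degrees(np.arctan2(s['tcp_rot'][1][0],s['tcp_rot'][0][0])));f()
im,m=cap('wrist','w8.png'); a,_=load('w2.png')
# clamp shift between the two grips
def brass(im):
    h=cv2.cvtColor(im,cv2.COLOR_RGB2HSV); k=cv2.inRange(h,(17,120,120),(28,255,255)); k[110:]=0;k[:,:290]=0;k[:,345:]=0
    c=max(cv2.findContours(k,0,2)[0],key=cv2.contourArea); return cv2.minEnclosingCircle(c)
print(brass(a),brass(im))
E
```

```text
22.15 [-1.02668318e-01 -9.32251195e-01 -1.20294395e+02] -19.05872312517403
[-0.05  0.31 -1.16] [ 0.04   0.063 -0.019]
((314.5, 78.9375), 16.13248634338379) ((314.9214172363281, 77.39977264404297), 16.68632698059082)
```

>>> {"fn": "drive_tool", "kwargs": {"deltas": "10 0 -1 -20 0;10 0 -1 -50 0;10 0 -1 -75 0;10 0 -1 -95 0;10 0 -1 -105 0;10 0 -1 -112 0;10 0 -1 -116 0;10 0 -1 -118 0;10 0 -1 -119 0;10 0 -1 -119.5 0;10 0 -1 -119.5 0;10 0 -1 -119.5 0"}}

```text
time_s: 23.4
position: [0.5563, -0.2504, 0.03]
tcp_rot: [[0.945, -0.328, 0.001], [-0.328, -0.945, -0.001], [0.002, 0.0, -1.0]]
force: [0.4, -0.1, 2.3]
opening: 0.161
grasp_force: 30.0
```

```bash
python3 -c "
from h import *
f()"
```

```text
[ 0.45 -0.14  2.31] [0.049 0.143 0.029]
```

>>> {"fn": "drive_tool", "kwargs": {"deltas": "10 0 0.8 0.3 0;10 0 1.6 0.3 0;10 0 1.6 0 0;10 0 1.6 -0.3 0;10 0 1.6 -0.3 0"}}

```text
time_s: 23.9
position: [0.5562, -0.2489, 0.0292]
tcp_rot: [[0.945, -0.328, 0.001], [-0.328, -0.945, -0.001], [0.001, 0.0, -1.0]]
force: [1.8, -1.2, 4.0]
opening: 0.154
grasp_force: 30.0
```

>>> {"fn": "drive_tool", "kwargs": {"deltas": "16 0 0 0 0;18 0 0 0 0;22 0 0 0 0;30 0 0 0 0;50 0 0 0 0;87 0 0 0 0;87 0 0 0 0;87 0 0 0 0;87 0 0 0 0;87 0 0 0 0;87 0 0 0 0;87 0 0 0 0"}}

```text
time_s: 25.1
position: [0.5557, -0.2485, 0.0289]
tcp_rot: [[0.945, -0.328, -0.0], [-0.328, -0.945, 0.0], [-0.0, -0.0, -1.0]]
force: [-0.3, -0.3, 0.5]
opening: 0.96
grasp_force: 0.0
```

>>> {"fn": "drive_tool", "kwargs": {"deltas": "87 0 0 0 0;87 0 0 15 0;87 0 0 40 0;87 0 0 75 0;87 0 0 115 0;87 0 0 154 0;87 0 0 154 0;87 0 0 154 0;87 0 0 154 0"}}

```text
time_s: 26.0
position: [0.5548, -0.2478, 0.1824]
tcp_rot: [[0.945, -0.328, -0.002], [-0.328, -0.945, 0.001], [-0.002, -0.001, -1.0]]
force: [-0.2, 0.1, 0.6]
opening: 1.0
grasp_force: 0.0
```

```bash
python3 - <<'E'
from h import *
im,m=cap('wrist','w9.png'); s=bot.read_state(); print(s['time_s'],s['position'],np.degrees(np.arctan2(s['tcp_rot'][1][0],s['tcp_rot'][0][0])))
def meas(f):
    im,m=load(f)
    hsv=cv2.cvtColor(im,cv2.COLOR_RGB2HSV)
    mk=cv2.inRange(hsv,(5,110,50),(18,255,255)); mk[:185]=0;mk[310:]=0;mk[:,:280]=0;mk[:,345:]=0
    c=max(cv2.findContours(mk,0,2)[0],key=cv2.contourArea); r=cv2.minAreaRect(c)
    k=cv2.inRange(hsv,(17,120,120),(28,255,255)); k[125:]=0;k[:,:285]=0;k[:,345:]=0
    q,rad=cv2.minEnclosingCircle(max(cv2.findContours(k,0,2)[0],key=cv2.contourArea))
    h=ray(m,*r[0],.055);c=ray(m,*q,.052);d=c-h
    print(f,r,q,rad,'handle',h.round(4),'clamp',c.round(4),np.linalg.norm(d[:2]).round(4),np.degrees(np.arctan2(d[1],d[0])).round(2))
meas('w1.png');meas('w9.png')
E
```

```text
26.05 [ 0.5546634  -0.24778147  0.18178637] -19.149407419602
w1.png ((312.3023986816406, 247.99205017089844), (108.33090209960938, 16.073381423950195), 88.49256896972656) (309.021728515625, 105.86231994628906) 7.154046058654785 handle [ 0.5451 -0.2452  0.055 ] clamp [ 0.6502 -0.2816  0.052 ] 0.1112 -19.07
w9.png ((316.0, 247.0), (108.0, 16.0), 90.0) (316.0, 104.14286041259766) 7.142953872680664 handle [ 0.5456 -0.2453  0.055 ] clamp [ 0.6507 -0.2818  0.052 ] 0.1112 -19.14
```

The pick lies within 0.5 mm and 0.1° of where it was before. I'll hand in now.

```bash
python3 -c "
from rig import bot
print(bot.hand_in())"
```

```text
the job is handed in; nothing more can be done
None
```

The job is handed in after about 26 s of the 61 s allowed: the clip is out of the groove and lying on the wheel beside the axle, and the pick is back in its grey rest within 0.5 mm of where it lay; no verdict came back.

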